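# Park the hanging card carrier on the next rail

### The arm

A 7-joint arm with a two-finger parallel gripper is mounted at the origin on a cart in front of the work surface, level with it; the furniture and walls round the work are solid. World frame = base frame: x ahead of the robot, y to its left, z up, the work surface at z = 0. Lengths are in m, angles in rad, forces in N, time in s.
With the tool pointing down it reaches from about 0.4 to 0.875 m from the base axis. Payload 19.3 kg.
Tool frame: the origin (TCP) lies at the centre of the arm's flange, where the gripper is bolted on; the fingertips stand 173 mm ahead of it and the grasp point (between the pads) lies 155 mm ahead of it (bot.grip_point_offset is the distance from the TCP to the grasp point, in m); z points along the fingers, x is the direction in which the jaws open and shut, and the axes are right-handed (so a half turn about z gives the same grasp; the last joint's range is limited). The gripper opens to 85 mm and grips with 20 to 120 N. Pads are 22 mm wide; open, the fingers measure 114 mm over their backs; the gripper's body (76 mm by 85 mm) begins 54 mm behind the grasp point. The pads swing forward as they close: fully open they stand 13 mm farther back than shut.
Start: joints at [1.202, 0.521, -0.036, 1.599, 0.021, 1.021, -0.113], TCP at [0.184, -0.597, 0.405] pointing down, gripper open.
Joint ranges: [-2.91, 2.91], [-0.3, 2.13], [-1.5, 1.42], [0.17, 2.43], [-1.26, 4.41], [0.16, 1.93], [-2.52, 2.52]. Speed limits (rad/s): [1.89, 1.89, 2.39, 2.39, 3.01, 3.01, 3.01].

### API

Orientations are given as [roll, pitch, yaw] about the fixed x, y, z axes, in that order (R = Rz(yaw) Ry(pitch) Rx(roll)).
In Python, from workcell import bot gives the robot as it stands.
- The arm moves only by the tool step_arm, never from a script. Its argument "plan" is a list that holds one entry, the list of rows, each a list of 4 numbers: the shift along the world's x, y, z in cm, then the turn about the world's z in rad. A call has 1 to 12 rows; each row is the pose to reach, as a shift and turn from the pose measured when the call began; what a row does not reach only later rows make up. A row lasts 1/12 s, in which the tool goes at most 41.7 mm and 7.16 degrees, less where a joint would pass 70% of its speed; a pose out of reach is approached as far as the arm can. A call with a gripper value outside its range is refused whole. "jaw" is the closure, from 0 (fully open) to 1 (shut), set as the call begins (left out, the last holds). The fingers move at their own pace and stop on an object; "force" is the grip in N (left out, the last holds). Time passes only in rows, so rows that repeat a pose let the fingers close. It gives the time, the measured TCP pose, the force and the opening at its end, in the units of the state.
- bot.observe(): the state, without advancing time (a new reading comes with each control period).
- bot.grab_frame(name): name is "side" or "top"; returns a dict with "pixels" (480x640x3 uint8, blue, green, red), "mtx" (3x3 intrinsics, pixels), "k1" (the pictures are not rectified: a ray, as slopes to the right and down, at radius r is drawn at 1 + k1 r^2 times it, then the intrinsics apply), "R" (3x3) and "t" (3): a world point X has camera coordinates R X + t. Camera axes: x right, y down, z forward; pixel columns grow to the right and rows downward; lengths in m; the calibration is good to about 2 mm. A picture is of the moment at which its call begins. There is no depth.
- bot.job_done(): hands the job in, once; it reports no verdict.
The state is a dict: "clock": time; "qpos": joint angles; "qd": joint speeds; "joint_efforts": joint torques, N m; "position": TCP position; "tool_rot": TCP orientation; "force": force on the tool from outside, world axes, zero at the start; "moment": the same for the moment, N m; "grip_width": finger opening in m.
Only numpy, scipy, OpenCV 4.12 (cv2) and the standard library are available. Lean on these libraries where they do the work, as an engineer would, in place of code of your own. Each camera call takes 0.05 s, during which the arm holds its last target.

### The job

Take the hanging card carrier by its tab, lift it over the end stops and set it down on the next rail. Then slide it along that rail against the sprung plunger until its saddle drops into the parking notch, and let go so that it stays parked there, upright. Do it gently: never push on the plunger with more than 13 N (do not ram it against its inner stop) nor press the carrier on the next rail or its parking block with more than 25 N, do not drop it, and leave the things around undisturbed.

Things in the scene. Friction and masses are not known exactly. Their poses are not given: they have to be found in the camera images.
- rail_a: Fixed stand of the first rail, where the carrier hangs at the start. Origin: middle of the foot plate's underside (90 mm in x, 100 in y, 8 thick). Two thin posts carry the rail from beneath. The next rail lies on its -y side (the robot's right).
- rail_a_top (a point): Middle of the first rail's level top, 100 mm above the foot's underside. The rail is a steel bar 12 mm wide and 12 high along this y axis, from y = -50 to +50 mm. At each end an end stop, as wide as the bar and 8 mm long, stands 14 mm above the top.
- rail_b: Fixed stand of the next rail, nearly in line with the first (up to 0.05 rad and 8 mm off; 30 to 45 mm between rail ends). Origin: foot plate's underside, on the rail's line. The rail runs along its y axis from y = +75 mm (near the first rail) to -95 mm, top at z = 100 mm, 12 mm wide. One end stop, 14 mm above the top, at y = 67 to 75 mm.
- rail_b_entry (a point): Point on the next rail's top centre line, 43 mm from its near end (stand y = 43 mm, z = 100 mm): clear place to set the saddle down. From here slide towards -y. Somewhere on the way the top steps down 0.5 mm (to the parking block's own track, 11 mm wide).
- rail_b_far (a point): Far end of the next rail (stand y = -95 mm, z = 100 mm). Before it a parking block is clamped tight; its place differs each time, is not measured, must be felt or seen. In the order met: a straight-walled notch, 6.5 mm deep (floor z = 93.5 mm), its near wall anywhere at stand y = -30 to +10 mm; 19 mm past that wall the black plunger face; then a housing 24 mm wide, 16 mm above the top.
- rail_b_mid (a point): Rail top at stand y = 0. About the parking block's sprung plunger (not measured): flat black face, 16 mm wide, to 9.5 mm above the top, yields towards -y: 3 N at first touch, 0.4 N more per mm; damped, so push slowly (1 N more per 10 mm/s). The saddle touches it before it is over the notch and can drop once it is in by more than 5 mm (5 N plus friction), up to 15 mm (9 N); 7 N is mid-way. Seated and let go, it springs back and holds the saddle to the near wall.
- carrier_tab (a point): Centre of the carrier's grip tab, a grey upright plate 10 mm thick (x, across the rail) and 24 mm long (y, along it), from 26 mm below to 19 mm above this point; 36 mm above the saddle's underside. Axes as those of the rail it hangs on. The carrier is a loose metal saddle (0.18 to 0.3 kg) with a panel and a white test card hanging on each side of the rail.
- carrier_saddle (a point): Middle of the saddle's underside, which rests on the rail: 24 mm along the rail, 10 mm thick. Two white cheeks, 20 mm apart inside, 24 mm long, reach 20 mm down at the rail's sides: lift more than 34 mm to bring them over a stop. Panels: 78 mm wide, 36 mm apart inside, to 73 mm below this point. On a rail's top it is at z = 100 mm, in the notch 93.5 mm.
- carrier: The carrier itself; origin and axes as carrier_saddle.
- timer: Bystander: white bench timer, 58x68x18 mm, lying face up in front of the first stand; origin at the middle of its underside.
- vial: Bystander: white dropper vial, 23 mm across, 57 mm tall, standing in front of the near end of the second stand; origin at the middle of its underside.
- enzyme: Bystander: small white bottle, 34 mm across, 70 mm tall, behind the gap; origin at the middle of its underside.
- card_box: Bystander: small carton, 40x85x30 mm, in front of the second stand; origin at the middle of its underside.
- dropper: Bystander: brown dropper bottle, 33 mm across, 102 mm tall, behind the second stand; origin at the middle of its underside.
- loose_vial: Bystander: white dropper vial, 23 mm across, 57 mm tall, in front of the far end of the second stand; origin at the middle of its underside.

How it is judged:
By the outcome, as a careful person would: the job done as asked, in the order asked, and still so for the second after the job is handed in, with the robot touching nothing.
It also fails if it takes over 64 s, if anything falls off the work surface, if the arm or the gripper's body presses on something with over 40 N, if the wrist force passes 120 N, or if a joint passes its speed limit or range.

## Working session

There is one attempt and no reset: what is moved stays moved. The work goes in short steps, Python scripts to look and compute and a tool call to move; the robot and the scene stay as the last step left them, time stands still between calls to the robot, and variables do not carry over. Pictures are saved under pics/ and viewed, and the job is handed in when it is done.

Besides the shell and the picture viewer there is one more tool, called after "Emit:" in YAML: its name, and indented under it one key for each argument. step_arm: Moves the arm, as the interface text tells. Its arguments: {"type":"object","properties":{"plan":{"type":"array"},"jaw":{"type":"number"},"force":{"type":"number"}},"required":["plan"]}

```bash
mkdir -p pics; ls; python3 - <<'E'
from workcell import bot
import cv2
print(bot.observe(), bot.grip_point_offset)
for n in ("side","top"):
    f=bot.grab_frame(n); cv2.imwrite(f"pics/{n}0.png",f["pixels"]); print(n,f["mtx"],f["k1"],f["R"],f["t"])
E
```

```text
pics
{'clock': 0.0, 'qpos': array([ 1.2017905 ,  0.52202821, -0.03633571,  1.60000449,  0.02119498,
        1.02111612, -0.1127918 ]), 'qd': array([ 0.00018781, -0.00048011, -0.00101621,  0.00022452, -0.00035557,
       -0.00025537,  0.00127255]), 'joint_efforts': array([-6.21059407e-04, -9.27096605e+01,  1.97999641e+00, -3.69925153e+01,
        1.78013777e-02,  8.31759913e-03,  4.79518931e-06]), 'position': array([ 0.18392725, -0.59717418,  0.40411794]), 'tool_rot': array([ 3.14151659e+00,  1.16887508e-03, -1.27198781e+00]), 'force': array([ 0.29642425,  0.03080609, -0.60360017]), 'moment': array([0.02147958, 0.05199842, 0.03078835]), 'grip_width': 0.08536323537096284} 0.1547
side [[597.60435726   0.         320.41082059]
 [  0.         597.60435726 238.34033444]
 [  0.           0.           1.        ]] -0.14969290786878772 [[ 0.96618493 -0.25778287  0.00588871]
 [-0.14469195 -0.56093402 -0.81511795]
 [ 0.21342662  0.78670262 -0.5792651 ]] [-0.58976416 -0.04710253  1.20277725]
top [[447.89446883   0.         320.00525714]
 [  0.         447.89446883 242.11472504]
 [  0.           0.           1.        ]] -0.1083050575331488 [[-0.01848899 -0.99981295  0.00567649]
 [-0.98778358  0.01738732 -0.15485891]
 [ 0.15473124 -0.00847033 -0.98792029]] [-0.36679769  0.51651153  0.86088231]
```

View pics/side0.png

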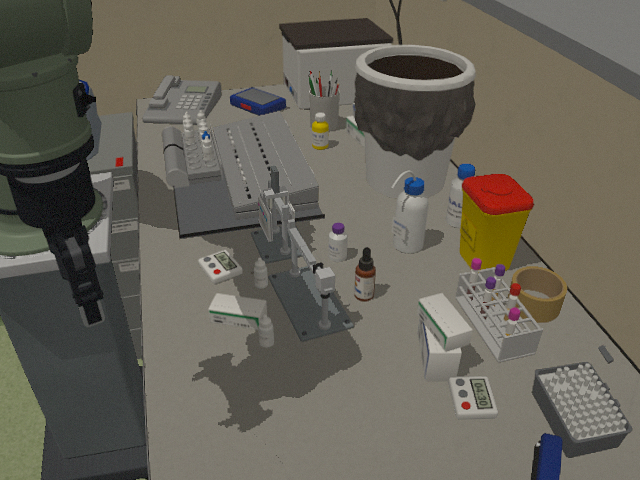

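View pics/top0.png

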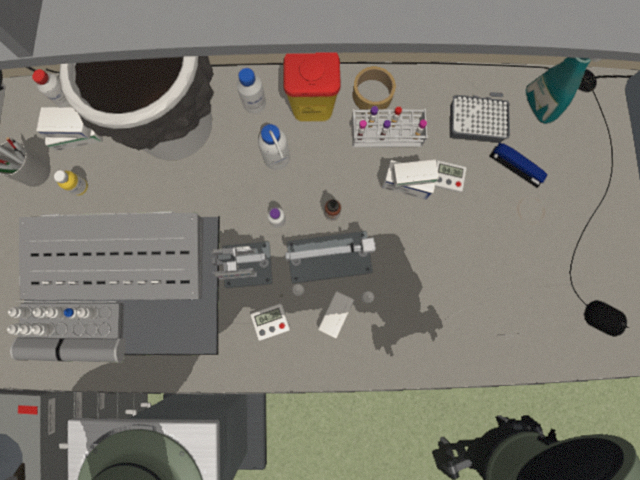

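The side view shows rail A with the carrier at about (275,215), and rail B from about (295,250) to (325,280). The top view shows rail A at about (243,260) and rail B from about (290,250) to (372,243). I'll zoom in on both.

```bash
python3 - <<'E'
import cv2
s=cv2.imread("pics/side0.png");t=cv2.imread("pics/top0.png")
cv2.imwrite("pics/side0z.png",cv2.resize(s[155:345,235:375],None,fx=4,fy=3.1578*1.0,interpolation=cv2.INTER_CUBIC) if 0 else cv2.resize(s[160:345,235:375],None,fx=3.2,fy=3.2,interpolation=cv2.INTER_CUBIC))
cv2.imwrite("pics/top0z.png",cv2.resize(t[220:310,205:385],None,fx=4.4,fy=4.4,interpolation=cv2.INTER_CUBIC))
E
```

```text
(no output)
```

View pics/side0z.png

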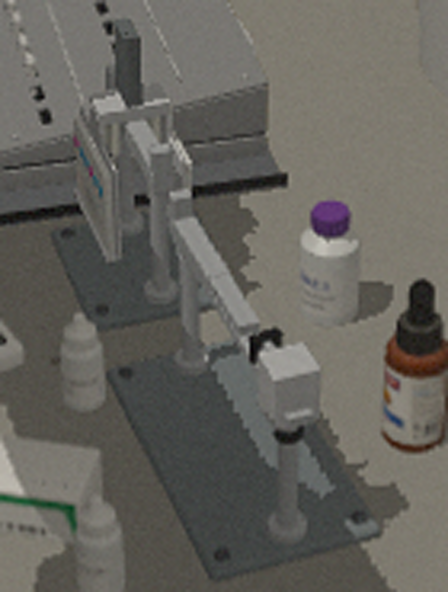

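View pics/top0z.png

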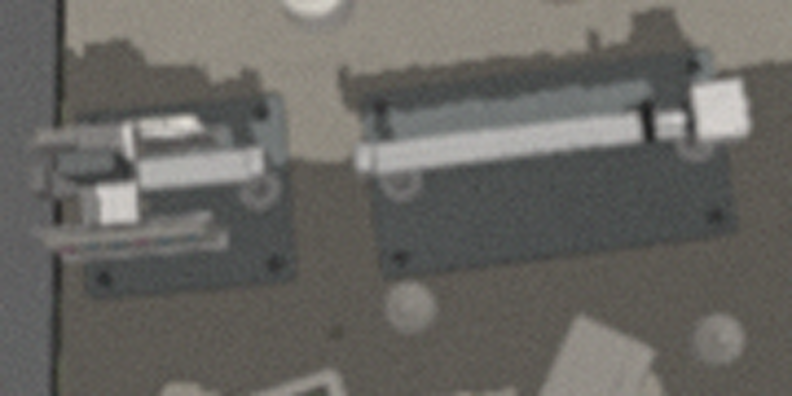

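```bash
cat > h.py <<'E'
import numpy as np, cv2
from workcell import bot
def ray(f,uv):
    K=np.array(f["mtx"]);uv=np.asarray(uv,float)
    d=np.array([(uv[0]-K[0,2])/K[0,0],(uv[1]-K[1,2])/K[1,1]]);s=d.copy()
    for _ in range(30): s=d/(1+f["k1"]*(s@s))
    R=np.array(f["R"]);c=-R.T@f["t"];v=R.T@np.array([s[0],s[1],1]);return c,v/np.linalg.norm(v)
def onz(f,uv,z):
    c,v=ray(f,uv);return c+v*(z-c[2])/v[2]
def tri(fa,a,fb,b):
    c1,v1=ray(fa,a);c2,v2=ray(fb,b)
    s=np.linalg.lstsq(np.c_[v1,-v2],c2-c1,rcond=None)[0]
    p,q=c1+s[0]*v1,c2+s[1]*v2;return (p+q)/2,np.linalg.norm(p-q)*1e3
def proj(f,X):
    x=np.array(f["R"])@np.asarray(X,float)+f["t"];d=x[:2]/x[2];d=d*(1+f["k1"]*(d@d));K=np.array(f["mtx"])
    return np.array([K[0,0]*d[0]+K[0,2],K[1,1]*d[1]+K[1,2]])
E
python3 - <<'E'
from h import *
import pickle
np.set_printoptions(precision=4,suppress=True)
F={n:bot.grab_frame(n) for n in("side","top")}
pickle.dump(F,open("F0.pkl","wb"))
S,T=F["side"],F["top"]
zs=lambda x,y:(235+x/3.2,160+y/3.2); zt=lambda x,y:(205+x/4.4,220+y/4.4)
print("tabtop side",onz(S,zs(126,24),.155))
for p in [(40,180),(60,165),(100,180)]:print("top?",onz(T,zt(*p),.155))
for n,p,z in [("B near corner",(357,145),.114),("B near c2",(358,172),.114),("stop end",(376,142),.114),("B rail at block up",(640,113),.1),("low",(640,141),.1),("house",(692,85),.116),("h2",(745,80),.116),("h3",(748,135),.116),("h4",(697,140),.116),("A end",(262,148),.114),("A end2",(263,180),.114)]:
    print(n,onz(T,zt(*p),z))
for n,p,z in [("B near l",(168,197),.114),("B near r",(187,193),.114),("housing nearL",(262,365),.116),("hous nearR",(302,345),.116),("farR",(318,380),.116),("farL",(275,400),.116),("A stop",(152,152),.114),("A stop r",(172,148),.114)]:
    print("S",n,onz(S,zs(*p),z))
# larger zooms
s=S["pixels"];t=T["pixels"]
cv2.imwrite("pics/s1.png",cv2.resize(s[160:235,250:320],None,fx=8,fy=8,interpolation=cv2.INTER_CUBIC))
cv2.imwrite("pics/s2.png",cv2.resize(s[215:300,280:345],None,fx=7,fy=7,interpolation=cv2.INTER_CUBIC))
cv2.imwrite("pics/t1.png",cv2.resize(t[235:290,205:285],None,fx=9,fy=9,interpolation=cv2.INTER_CUBIC))
cv2.imwrite("pics/t2.png",cv2.resize(t[225:275,280:380],None,fx=8,fy=8,interpolation=cv2.INTER_CUBIC))
E
```

```text
tabtop side [ 0.47  -0.208  0.155]
top? [ 0.4619 -0.1887  0.155 ]
top? [ 0.4678 -0.1966  0.155 ]
top? [ 0.4615 -0.2128  0.155 ]
B near corner [ 0.4793 -0.3126  0.114 ]
B near c2 [ 0.4679 -0.313   0.114 ]
stop end [ 0.4804 -0.3206  0.114 ]
B rail at block up [ 0.4928 -0.4327  0.1   ]
low [ 0.4807 -0.4323  0.1   ]
house [ 0.502  -0.4537  0.116 ]
h2 [ 0.5037 -0.4761  0.116 ]
h3 [ 0.4803 -0.4765  0.116 ]
h4 [ 0.4786 -0.455   0.116 ]
A end [ 0.4787 -0.2728  0.114 ]
A end2 [ 0.4652 -0.2732  0.114 ]
S B near l [ 0.4679 -0.3211  0.114 ]
S B near r [ 0.4782 -0.3199  0.114 ]
S housing nearL [ 0.4793 -0.4688  0.116 ]
S hous nearR [ 0.5009 -0.4592  0.116 ]
S farR [ 0.501  -0.4856  0.116 ]
S farL [ 0.4786 -0.4943  0.116 ]
S A stop [ 0.4689 -0.2767  0.114 ]
S A stop r [ 0.4801 -0.2755  0.114 ]
```

View pics/s1.png

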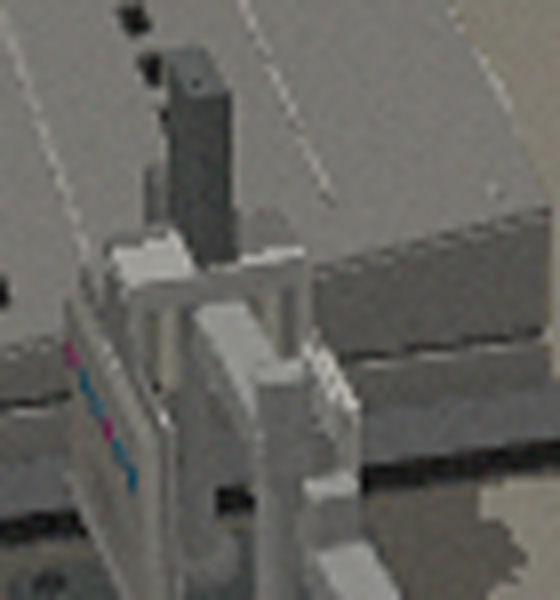

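View pics/t1.png

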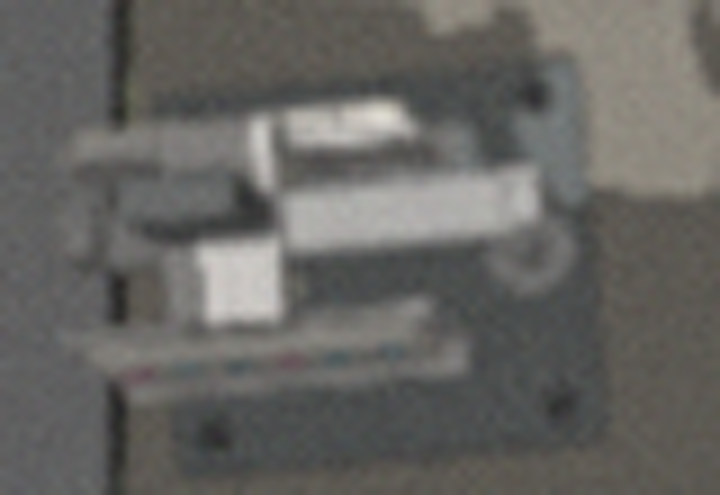

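View pics/s2.png

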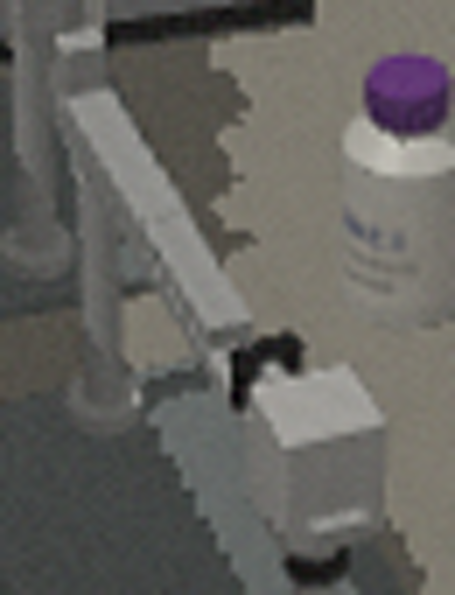

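View pics/t2.png

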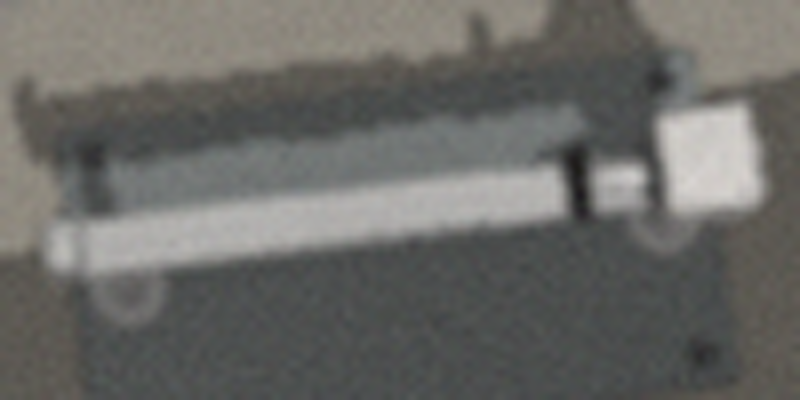

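```bash
python3 - <<'E'
from h import *
import pickle
np.set_printoptions(precision=4,suppress=True)
F=pickle.load(open("F0.pkl","rb"));S,T=F["side"],F["top"]
z1=lambda p:(250+p[0]/8-.44,160+p[1]/8-.44); z2=lambda p:(280+p[0]/7-.43,215+p[1]/7-.43)
t1=lambda p:(205+p[0]/9-.44,235+p[1]/9-.44); t2=lambda p:(280+p[0]/8-.44,225+p[1]/8-.44)
for p in [(163,52),(205,45),(232,92),(178,98)]: print("tabtop S",onz(S,z1(p),.155))
for n,p,z in [("near wall L",(210,333),.0995),("near wall R",(250,325),.0995),("step L?",(155,220),.1),("B rail near L",(72,98),.1),("B near R",(108,88),.1),("stopL",(57,42),.114),("stopR",(100,35),.114),("houseNL",(255,395),.116),("NR",(352,367),.116),("FR",(384,418),.116),("FL",(290,445),.116)]: print("S",n,onz(S,z2(p),z))
for n,p,z in [("stop far L",(47,225),.114),("stop near",(47,272),.114),("rail low",(90,272),.1),("rail up",(90,217),.1),("rail up end",(560,165),.1),("rail low end",(560,222),.1),("blackface",(566,180),.107)]: print("T",n,onz(T,t2(p),z))
for n,p,z in [("A rail up",(300,183),.1),("A rail low",(300,247),.1),("up",(500,168),.1),("lo",(500,232),.1),("saddleblk",(205,240),.11),("",(282,235),.11),("",(282,322),.11),("tab?",(70,190),.155),("tab?",(120,190),.155),("",(75,262),.155)]: print("T",n,onz(T,t1(p),z))
print(-np.array(S["R"]).T@S["t"],-np.array(T["R"]).T@T["t"])
for Fx,zz in((T,t1),):
  for q in [(.47,-.2),(.475,-.2),(.465,-.2),(.47,-.21)]:
    p=proj(Fx,[q[0],q[1],.155]);print("tabtop expected zoomed",(p-[204.56,234.56])*9)
E
```

```text
tabtop S [ 0.4635 -0.2007  0.155 ]
tabtop S [ 0.4731 -0.1999  0.155 ]
tabtop S [ 0.4746 -0.2225  0.155 ]
tabtop S [ 0.4627 -0.2222  0.155 ]
S near wall L [ 0.481  -0.4179  0.0995]
S near wall R [ 0.4903 -0.4173  0.0995]
S step L? [ 0.479  -0.3746  0.1   ]
S B rail near L [ 0.4714 -0.3219  0.1   ]
S B near R [ 0.4806 -0.32    0.1   ]
S stopL [ 0.4689 -0.3183  0.114 ]
S stopR [ 0.4794 -0.3179  0.114 ]
S houseNL [ 0.4799 -0.4616  0.116 ]
S NR [ 0.5021 -0.4575  0.116 ]
S FR [ 0.5039 -0.4757  0.116 ]
S FL [ 0.4827 -0.4794  0.116 ]
T stop far L [ 0.4798 -0.3113  0.114 ]
T stop near [ 0.4689 -0.3113  0.114 ]
T rail low [ 0.4704 -0.3204  0.1   ]
T rail up [ 0.4834 -0.3205  0.1   ]
T rail up end [ 0.4938 -0.431   0.1   ]
T rail low end [ 0.4803 -0.4307  0.1   ]
T blackface [ 0.4892 -0.4318  0.107 ]
T A rail up [ 0.479  -0.2209  0.1   ]
T A rail low [ 0.4656 -0.221   0.1   ]
T up [ 0.4815 -0.2628  0.1   ]
T lo [ 0.4681 -0.2628  0.1   ]
T saddleblk [ 0.4662 -0.2031  0.11  ]
T  [ 0.467 -0.219  0.11 ]
T  [ 0.449  -0.2192  0.11  ]
T tab? [ 0.4712 -0.1854  0.155 ]
T tab? [ 0.4711 -0.1953  0.155 ]
T  [ 0.4571 -0.1866  0.155 ]
[ 0.3063 -1.1247  0.6618] [ 0.3702 -0.3684  0.9326]
tabtop expected zoomed [143.9038 194.9591]
tabtop expected zoomed [144.2753 169.5499]
tabtop expected zoomed [143.5395 220.4151]
tabtop expected zoomed [194.7266 194.1308]
```

The tab centre is at about (0.470, -0.2095). Rail A's yaw is about 0.06. Rail B's yaw is about 0.09, passing through (0.4785, -0.343), and its notch wall is near y = -0.415. The sizes and heights agree in both views. I'll approach from above now.

Emit:
step_arm:
  plan:
    - [[2.4,3.2,0,0.11],[4.8,6.4,0,0.22],[7.2,9.7,0,0.33],[9.5,12.9,0,0.44],[11.9,16.1,0,0.55],[14.3,19.4,0,0.66],[16.7,22.6,0,0.77],[19.1,25.8,0,0.88],[21.4,29.0,0,1.0],[23.8,32.3,0,1.11],[26.2,35.5,0,1.22],[28.6,38.75,0,1.332]]
  jaw: 0.3

```text
clock: 1.2
position: [0.4707, -0.208, 0.4045]
tool_rot: [3.141, 0.0, 0.065]
force: [-0.3, -1.5, 0.6]
grip_width: 0.0597
```

Emit:
step_arm:
  plan:
    - [[0,0,0,0],[0,0,0,0],[0,0,0,0],[0,0,0,0]]

```text
clock: 1.53
position: [0.4701, -0.209, 0.4044]
tool_rot: [3.141, 0.001, 0.063]
force: [0.3, -0.1, -0.1]
grip_width: 0.0596
```

Emit:
step_arm:
  plan:
    - [[0,0,-1.5,0],[0,0,-3,0],[0,0,-4.5,0],[0,0,-6,0],[0,0,-6,0],[0,0,-6,0]]

```text
clock: 2.03
position: [0.4697, -0.2097, 0.3443]
tool_rot: [3.141, 0.002, 0.061]
force: [0.2, 1.3, 0.3]
grip_width: 0.0598
```

```bash
cat > snap.py <<'E'
import sys
from h import *
n,x0,x1,y0,y1=sys.argv[1],*map(int,sys.argv[3:7])
f=bot.grab_frame(n);cv2.imwrite(sys.argv[2]+".raw.png",f["pixels"])
c=f["pixels"][y0:y1,x0:x1];k=min(800/c.shape[1],600/c.shape[0]);cv2.imwrite(sys.argv[2],cv2.resize(c,None,fx=k,fy=k,interpolation=cv2.INTER_CUBIC));print(k)
E
python3 snap.py side pics/a1.png 230 330 130 240
```

```text
5.454545454545454
```

View pics/a1.png

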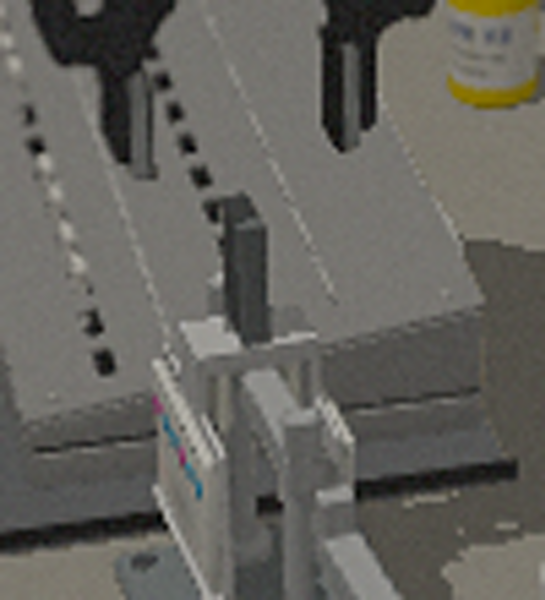

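The open pads are at pixels x≈145 and 345 in the crop, so they straddle the tab at x≈245 evenly. I'll descend.

Emit:
step_arm:
  plan:
    - [[0,0,-1.2,0],[0,0,-2.4,0],[0,0,-3.5,0],[0,0,-4.5,0],[0,0,-5.1,0],[0,0,-5.1,0],[0,0,-5.1,0]]

```text
clock: 2.67
position: [0.47, -0.2096, 0.2938]
tool_rot: [3.141, 0.001, 0.062]
force: [0.1, 0.6, 0.8]
grip_width: 0.0599
```

```bash
python3 snap.py side pics/a2.png 230 330 130 240; python3 snap.py top pics/a3.png 190 290 220 300
```

```text
5.454545454545454
7.5
```

View pics/a2.png

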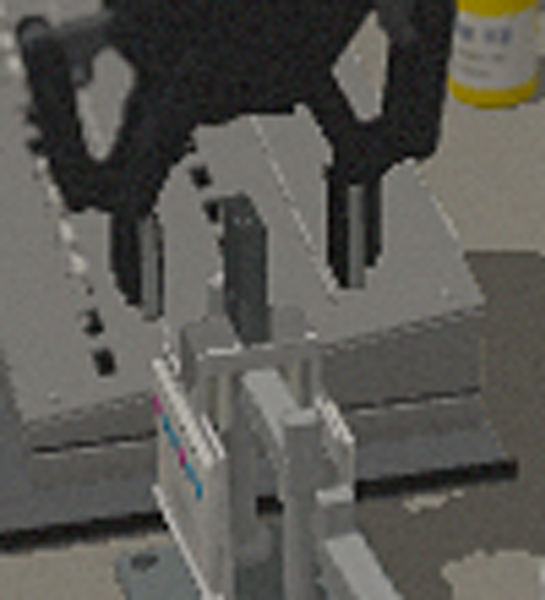

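Emit:
step_arm:
  plan:
    - [[0,0,0,0],[0,0,0,0],[0,0,0,0],[0,0,0,0],[0,0,0,0],[0,0,0,0],[0,0,0,0],[0,0,0,0],[0,0,0,0],[0,0,0,0]]
  jaw: 1
  force: 60

```text
clock: 3.6
position: [0.4703, -0.2096, 0.2947]
tool_rot: [3.14, 0.0, 0.061]
force: [-1.7, -0.2, 5.9]
grip_width: 0.0095
```

```bash
python3 snap.py side pics/a4.png 230 330 130 240; python3 -c "
from h import *
o=bot.observe();print(o['force'],o['moment'],o['grip_width'])"
```

```text
5.454545454545454
[-1.27414192  0.5123905   5.84975918] [0.13156599 0.20754853 0.04089345] 0.008982347558062027
```

View pics/a4.png

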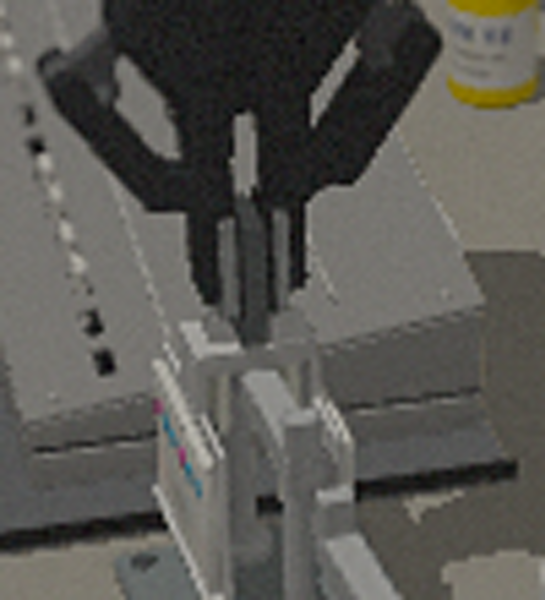

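The tab is gripped at 9.5 mm. I'll lift it straight up.

Emit:
step_arm:
  plan:
    - [[0,0,0.4,0],[0,0,1.0,0],[0,0,1.8,0],[0,0,2.6,0],[0,0,3.4,0],[0,0,4.2,0],[0,0,5.0,0],[0,0,5.0,0],[0,0,5.0,0],[0,0,5.0,0]]

```text
clock: 4.48
position: [0.4701, -0.2096, 0.3445]
tool_rot: [3.14, 0.0, 0.061]
force: [-0.9, 0.6, -2.5]
grip_width: 0.009
```

```bash
python3 snap.py side pics/a5.png 230 330 130 240; python3 snap.py top pics/a6.png 190 290 220 300
```

```text
5.454545454545454
7.5
```

View pics/a5.png

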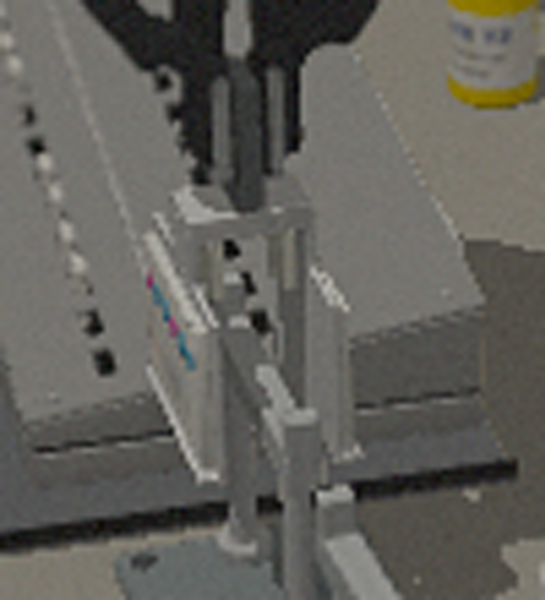

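View pics/a6.png

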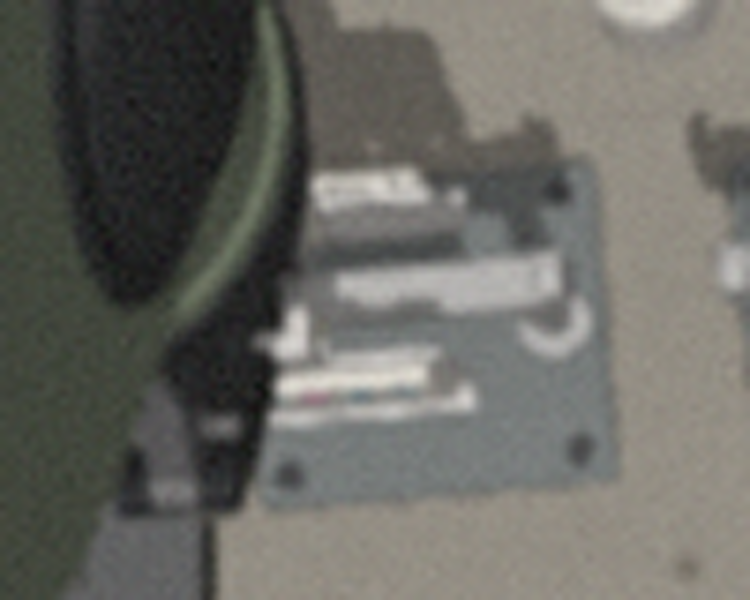

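The carrier hangs level and clear, weighing about 0.25 kg. I'll carry it over both stops to the entry point.

Emit:
step_arm:
  plan:
    - [[0.1,-1.5,0.1,0.004],[0.2,-3.0,0.1,0.008],[0.3,-4.5,0.1,0.012],[0.4,-6.0,0.1,0.016],[0.5,-7.5,0.1,0.02],[0.6,-9.0,0.1,0.023],[0.7,-10.5,0.1,0.026],[0.8,-12.0,0.1,0.029],[0.85,-13.0,0.1,0.031],[0.85,-13.5,0.1,0.031],[0.85,-13.5,0.1,0.031],[0.85,-13.5,0.1,0.031]]

```text
clock: 5.58
position: [0.4786, -0.3441, 0.345]
tool_rot: [3.141, 0.001, 0.093]
force: [0.1, -0.4, -3.0]
grip_width: 0.0087
```

```bash
python3 snap.py side pics/b1.png 245 345 170 290; python3 snap.py top pics/b2.png 270 390 210 300
```

```text
5.0
6.666666666666667
```

View pics/b1.png

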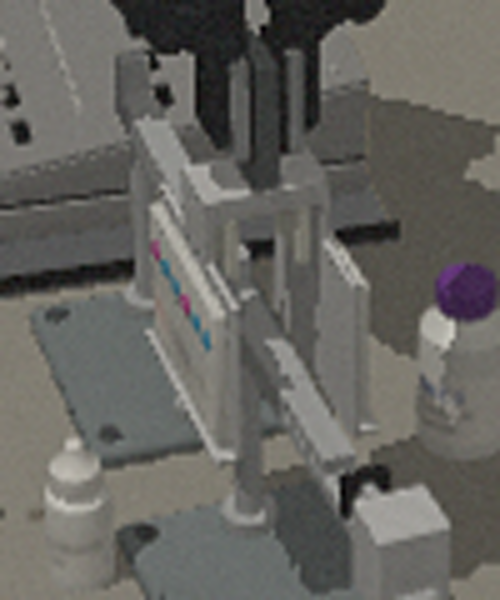

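View pics/b2.png

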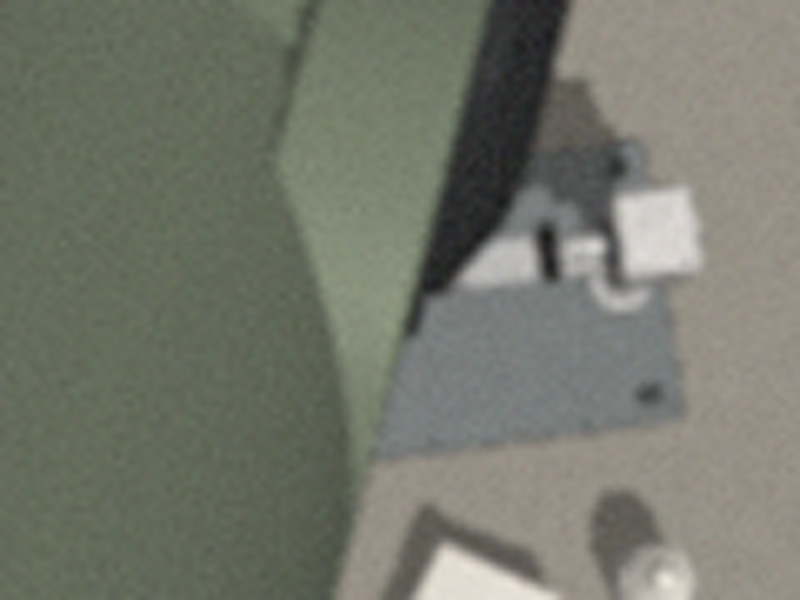

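```bash
cat > m.py <<'E'
from h import *
import sys
np.set_printoptions(precision=4,suppress=True)
S=bot.grab_frame("side")
def z(p,x0=245,y0=170,k=5): return (x0+p[0]/k-.4,y0+p[1]/k-.4)
E
python3 - <<'E'
from m import *
for n,p,zz in [("saddle front top L",(190,200),.161),("R",(325,183),.161),("tab front bottom L",(252,183),.161),("tab R",(280,183),.161),("tabtop",(262,45),.206),
 ("panel front L",(240,300),.13),("panel R",(368,285),.13)]: print(n,onz(S,z(p),zz))
for p in [(.4725,-.356,.151),(.4865,-.356,.151)]: print((proj(S,p)-[244.6,169.6])*5)
E
```

```text
saddle front top L [ 0.4538 -0.3555  0.161 ]
R [ 0.4968 -0.3564  0.161 ]
tab front bottom L [ 0.4747 -0.3507  0.161 ]
tab R [ 0.4832 -0.3529  0.161 ]
tabtop [ 0.4802 -0.3438  0.206 ]
panel front L [ 0.4661 -0.3687  0.13  ]
panel R [ 0.5071 -0.3706  0.13  ]
[249.5851 219.7267]
[293.0025 213.6621]
```

The saddle's front edge is at y≈-0.356, and the tab is at x≈0.479 against rail x≈0.4798. That is well inside the 4 mm play, so I'll lower it to just above contact.

Emit:
step_arm:
  plan:
    - [[0.05,0,-0.8,0],[0.05,0,-1.6,0],[0.05,0,-2.4,0],[0.05,0,-3.2,0],[0.05,0,-3.8,0],[0.05,0,-4.3,0],[0.05,0,-4.6,0],[0.05,0,-4.6,0],[0.05,0,-4.6,0]]

```text
clock: 6.48
position: [0.4793, -0.3438, 0.2993]
tool_rot: [3.141, 0.001, 0.093]
force: [-0.3, 0.8, -2.2]
grip_width: 0.0093
```

```bash
python3 snap.py side pics/b3.png 245 345 190 290
```

```text
6.0
```

View pics/b3.png

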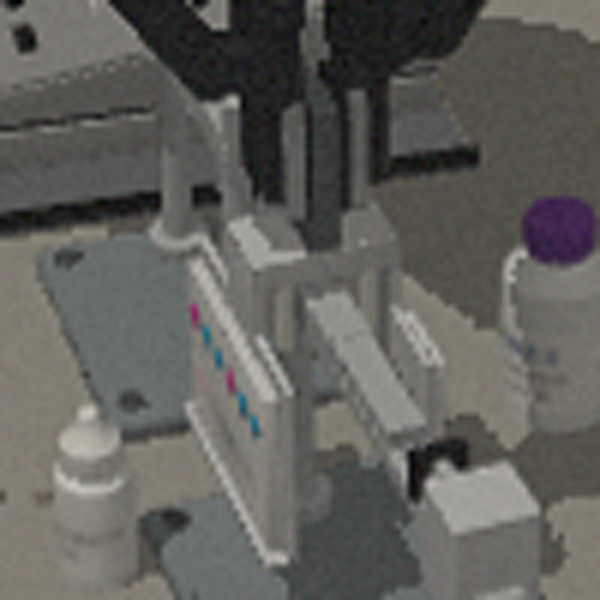

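```bash
python3 - <<'E'
from m import *
for n,p in [("rail L",(.4737,-.356,.1)),("rail R",(.4857,-.356,.1)),("cheekLin",(.4698,-.356,.085)),("cheekRin",(.4898,-.356,.085))]: print(n,(proj(S,p)-[244.6,189.6])*6)
c=S["pixels"][225:260,280:325];cv2.imwrite("pics/b4.png",cv2.resize(c,None,fx=16,fy=16,interpolation=cv2.INTER_CUBIC))
for n,p in [("rail L",(.4737,-.356,.1)),("rail R",(.4857,-.356,.1)),("cheekLin",(.4698,-.356,.085)),("cheekRin",(.4898,-.356,.085))]: print(n,(proj(S,p)-[279.5,224.5])*16)
E
```

```text
rail L [307.4406 301.8599]
rail R [350.7334 295.4084]
cheekLin [294.4463 348.8681]
cheekRin [365.9484 338.0259]
rail L [261.4417 246.5597]
rail R [376.889  229.3558]
cheekLin [226.7902 371.9148]
cheekRin [417.4625 343.0024]
```

View pics/b4.png

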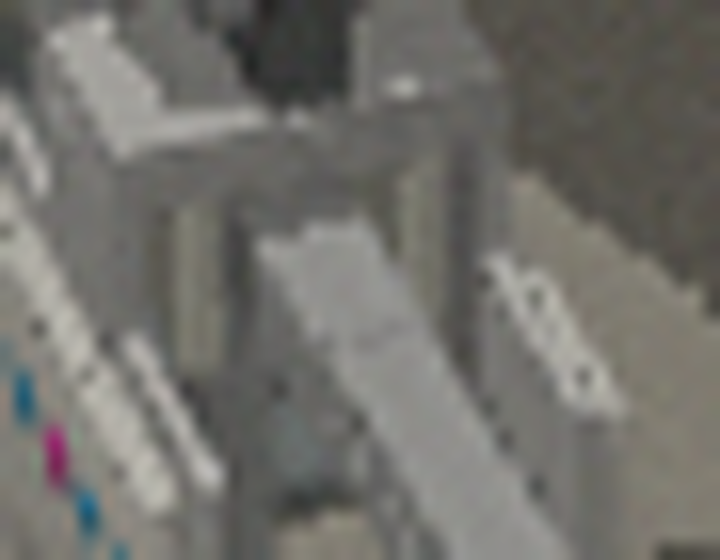

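The cheeks straddle the rail, with gaps of about 3.7 mm on the left and 2.4 mm on the right. I'll nudge +x by 0.6 mm and lower slowly until contact.

Emit:
step_arm:
  plan:
    - [[0.06,0,-0.1,0],[0.06,0,-0.2,0],[0.06,0,-0.3,0],[0.06,0,-0.4,0],[0.06,0,-0.4,0],[0.06,0,-0.4,0]]

```text
clock: 7.08
position: [0.48, -0.3439, 0.2956]
tool_rot: [3.14, 0.0, 0.093]
force: [-0.6, 0.0, -3.6]
grip_width: 0.0093
```

Emit:
step_arm:
  plan:
    - [[0,0,-0.05,0],[0,0,-0.05,0],[0,0,-0.05,0]]

```text
clock: 7.33
position: [0.48, -0.3438, 0.2951]
tool_rot: [3.141, 0.0, 0.093]
force: [-0.3, -0.2, -2.6]
grip_width: 0.0089
```

Emit:
step_arm:
  plan:
    - [[0,0,-0.05,0],[0,0,-0.05,0],[0,0,-0.05,0]]

```text
clock: 7.58
position: [0.48, -0.3439, 0.2947]
tool_rot: [3.14, 0.0, 0.093]
force: [-1.0, 1.0, 0.2]
grip_width: 0.009
```

Emit:
step_arm:
  plan:
    - [[0,0,-0.03,0],[0,0,-0.03,0],[0,0,-0.03,0]]

```text
clock: 7.83
position: [0.48, -0.3439, 0.2947]
tool_rot: [3.14, 0.0, 0.093]
force: [-1.4, 1.1, 5.6]
grip_width: 0.0093
```

The saddle touched down at TCP z≈0.2947 with about 8 N of contact. I'll slide along the rail towards -y.

Emit:
step_arm:
  plan:
    - [[0.02,-0.2,0.01,0],[0.06,-0.6,0.01,0],[0.09,-1.0,0.01,0],[0.13,-1.4,0.01,0],[0.17,-1.8,0.01,0],[0.2,-2.2,0.01,0],[0.24,-2.6,0.01,0],[0.28,-3.0,0.01,0],[0.28,-3.0,0.01,0],[0.28,-3.0,0.01,0]]

```text
clock: 8.67
position: [0.4827, -0.3743, 0.2948]
tool_rot: [3.14, 0.0, 0.093]
force: [0.0, -0.6, -1.1]
grip_width: 0.0084
```

```bash
python3 - <<'E'
from m import *
o=bot.observe();print(o['force'],o['moment'],o['position'])
c=S["pixels"][225:275,280:345];cv2.imwrite("pics/c1.png",cv2.resize(c,None,fx=12,fy=12,interpolation=cv2.INTER_CUBIC))
E
```

```text
[-0.0951  0.2761 -2.2604] [-0.0832 -0.0166  0.0002] [ 0.4828 -0.374   0.2947]
```

View pics/c1.png

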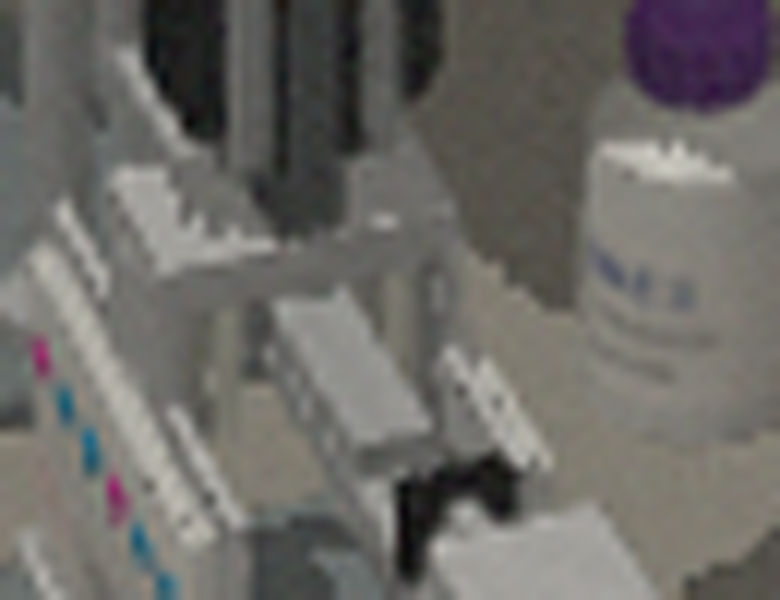

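Emit:
step_arm:
  plan:
    - [[0.02,-0.2,0,0],[0.05,-0.6,0,0],[0.09,-1.0,0,0],[0.13,-1.4,0,0],[0.17,-1.8,0,0],[0.21,-2.2,0,0],[0.25,-2.6,0,0],[0.29,-3.0,0,0],[0.32,-3.4,0,0],[0.32,-3.4,0,0],[0.32,-3.4,0,0]]

```text
clock: 9.63
position: [0.4859, -0.4081, 0.2946]
tool_rot: [3.14, 0.0, 0.093]
force: [0.1, -0.0, -2.6]
grip_width: 0.0093
```

Emit:
step_arm:
  plan:
    - [[0,0,-0.04,0],[0,0,-0.04,0],[0,0,-0.04,0]]

```text
clock: 9.88
position: [0.4859, -0.4079, 0.2943]
tool_rot: [3.14, 0.0, 0.093]
force: [-0.6, 0.5, -2.0]
grip_width: 0.0091
```

```bash
python3 - <<'E'
from m import *
print(onz(S,(312.4,261.2),.0995))
o=bot.observe();print(o['force'],o['moment'],o['position'])
c=S["pixels"][225:275,280:345];cv2.imwrite("pics/c2.png",cv2.resize(c,None,fx=12,fy=12,interpolation=cv2.INTER_CUBIC))
E
```

```text
[ 0.4858 -0.4167  0.0995]
[ 0.0709 -0.636  -2.9726] [-0.0225 -0.0603  0.0577] [ 0.486  -0.4079  0.2943]
```

View pics/c2.png

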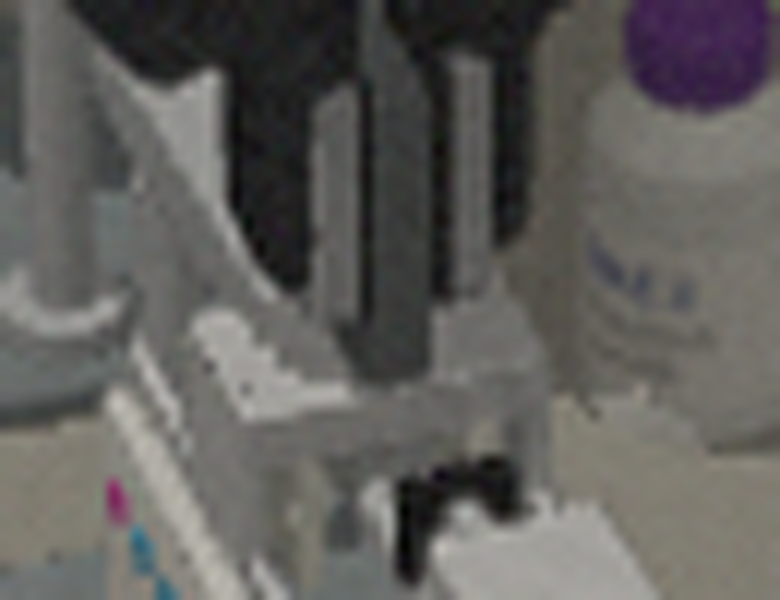

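The saddle is near the notch, and the black plunger face is just ahead of it at about (440,500) in the crop. I'll move on slowly while watching the y force.

Emit:
step_arm:
  plan:
    - [[0.01,-0.1,-0.02,0],[0.02,-0.2,-0.02,0],[0.03,-0.3,-0.02,0],[0.04,-0.4,-0.02,0],[0.05,-0.5,-0.02,0],[0.06,-0.6,-0.02,0],[0.07,-0.7,-0.02,0],[0.08,-0.8,-0.02,0],[0.08,-0.8,-0.02,0],[0.08,-0.8,-0.02,0]]

```text
clock: 10.77
position: [0.4868, -0.4161, 0.2942]
tool_rot: [3.14, -0.0, 0.093]
force: [-0.1, 2.8, 3.2]
grip_width: 0.009
```

Emit:
step_arm:
  plan:
    - [[0.01,-0.1,0,0],[0.02,-0.2,0,0],[0.03,-0.3,0,0],[0.03,-0.3,0,0],[0.03,-0.3,0,0]]

```text
clock: 11.18
position: [0.4871, -0.4192, 0.2942]
tool_rot: [3.14, -0.0, 0.093]
force: [0.4, 2.1, 2.9]
grip_width: 0.0091
```

Emit:
step_arm:
  plan:
    - [[0.01,-0.1,0,0],[0.02,-0.2,0,0],[0.02,-0.2,0,0],[0.02,-0.2,0,0]]

```text
clock: 11.52
position: [0.4873, -0.4214, 0.2942]
tool_rot: [3.14, -0.0, 0.093]
force: [-0.6, 1.4, 2.9]
grip_width: 0.009
```

Emit:
step_arm:
  plan:
    - [[0.01,-0.1,0,0],[0.02,-0.2,0,0],[0.02,-0.2,0,0],[0.02,-0.2,0,0]]

```text
clock: 11.85
position: [0.4874, -0.4235, 0.2942]
tool_rot: [3.139, -0.0, 0.093]
force: [-0.5, 1.9, 2.0]
grip_width: 0.009
```

```bash
python3 - <<'E'
from m import *
o=bot.observe();print(o['force'],o['moment'],o['position'])
c=S["pixels"][225:275,280:345];cv2.imwrite("pics/c3.png",cv2.resize(c,None,fx=12,fy=12,interpolation=cv2.INTER_CUBIC))
E
```

```text
[0.6721 1.5302 1.8463] [ 0.4197 -0.0495  0.041 ] [ 0.4874 -0.4235  0.2942]
```

View pics/c3.png

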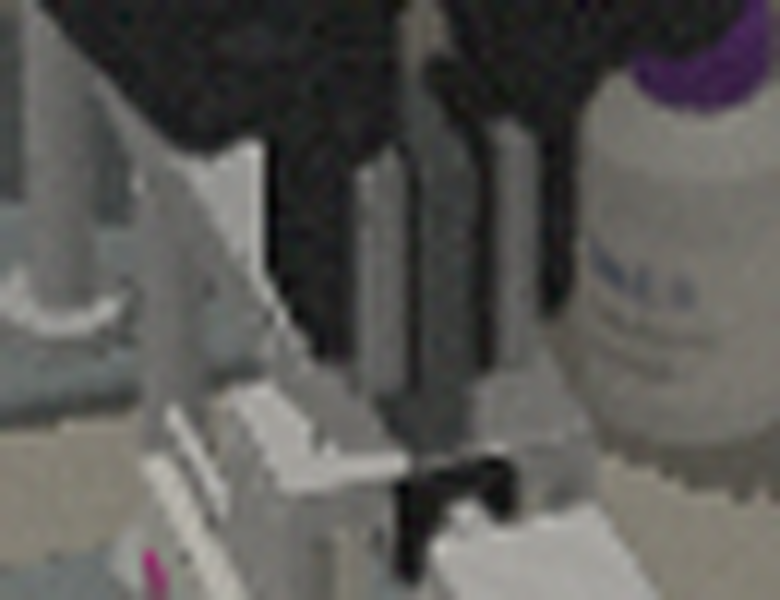

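Emit:
step_arm:
  plan:
    - [[0.01,-0.1,0,0],[0.02,-0.2,0,0],[0.02,-0.2,0,0],[0.02,-0.2,0,0]]

```text
clock: 12.23
position: [0.4877, -0.4253, 0.2941]
tool_rot: [3.14, 0.0, 0.093]
force: [-0.7, 5.3, 3.9]
grip_width: 0.0094
```

Emit:
step_arm:
  plan:
    - [[0.01,-0.1,0,0],[0.02,-0.2,0,0],[0.02,-0.2,0,0],[0.02,-0.2,0,0]]

```text
clock: 12.57
position: [0.4879, -0.4268, 0.294]
tool_rot: [3.141, 0.0, 0.093]
force: [-1.7, 6.7, 4.0]
grip_width: 0.0093
```

Emit:
step_arm:
  plan:
    - [[0.01,-0.1,0,0],[0.02,-0.2,0,0],[0.02,-0.2,0,0],[0.02,-0.2,0,0]]

```text
clock: 12.9
position: [0.4882, -0.4282, 0.294]
tool_rot: [-3.141, 0.001, 0.094]
force: [-0.4, 7.7, 4.4]
grip_width: 0.0091
```

Plunger contact is at y≈-0.4245, so the notch wall is near -0.4175, as seen earlier. I'll keep going slowly to mid-way, y≈-0.4345, with a lighter downward press.

Emit:
step_arm:
  plan:
    - [[0.01,-0.1,0.01,0],[0.02,-0.2,0.01,0],[0.03,-0.3,0.01,0],[0.03,-0.3,0.01,0],[0.03,-0.3,0.01,0]]

```text
clock: 13.32
position: [0.4885, -0.4309, 0.2937]
tool_rot: [-3.14, 0.001, 0.094]
force: [0.2, 5.4, 0.3]
grip_width: 0.0091
```

Emit:
step_arm:
  plan:
    - [[0.01,-0.1,0.01,0],[0.02,-0.2,0.01,0],[0.03,-0.3,0.01,0],[0.03,-0.3,0.01,0],[0.03,-0.3,0.01,0]]

```text
clock: 13.73
position: [0.4889, -0.4333, 0.2933]
tool_rot: [-3.138, 0.002, 0.095]
force: [0.5, 6.1, -0.4]
grip_width: 0.0093
```

The force dropped to about 6 N with no friction left, so the trailing edge is past the wall. I'll lower it into the notch.

Emit:
step_arm:
  plan:
    - [[0.01,-0.15,0,0],[0.01,-0.15,-0.05,0],[0.01,-0.15,-0.1,0],[0.01,-0.15,-0.15,0],[0.01,-0.15,-0.2,0],[0.01,-0.15,-0.25,0],[0.01,-0.15,-0.25,0]]

```text
clock: 14.32
position: [0.489, -0.4342, 0.2904]
tool_rot: [-3.137, 0.002, 0.095]
force: [-0.2, 6.2, -0.6]
grip_width: 0.0092
```

```bash
python3 - <<'E'
from m import *
o=bot.observe();print(o['force'],o['moment'],o['position'])
c=S["pixels"][215:285,275:365];cv2.imwrite("pics/d1.png",cv2.resize(c,None,fx=8.5,fy=8.5,interpolation=cv2.INTER_CUBIC))
E
```

```text
[-0.8226  6.6268 -0.2011] [1.4483 0.041  0.0578] [ 0.4891 -0.4342  0.2904]
```

View pics/d1.png

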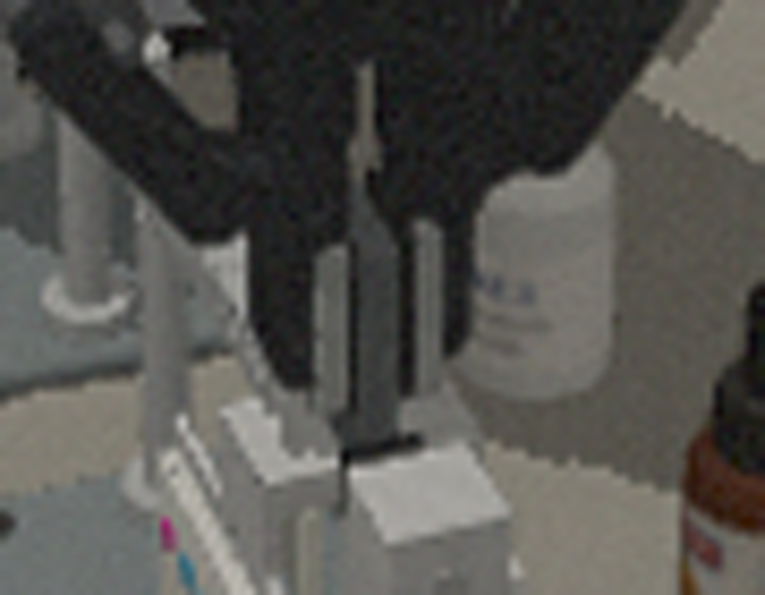

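Down 3.8 mm with no vertical contact, so it is in the notch. I'll lower further, then creep down to the floor.

Emit:
step_arm:
  plan:
    - [[0,-0.06,-0.05,0],[0,-0.06,-0.1,0],[0,-0.06,-0.15,0],[0,-0.06,-0.2,0],[0,-0.06,-0.2,0]]

```text
clock: 14.78
position: [0.4891, -0.4343, 0.2883]
tool_rot: [-3.136, 0.003, 0.096]
force: [-2.1, 6.2, 4.1]
grip_width: 0.0092
```

Emit:
step_arm:
  plan:
    - [[0,-0.06,-0.04,0],[0,-0.06,-0.04,0],[0,-0.06,-0.04,0]]

```text
clock: 15.03
position: [0.4892, -0.4344, 0.2882]
tool_rot: [-3.135, 0.003, 0.096]
force: [-3.9, 7.8, 10.1]
grip_width: 0.0091
```

It touched the floor at z≈0.288, 6 mm down. I'll ease the press and let the plunger carry it back to the near wall under control.

Emit:
step_arm:
  plan:
    - [[0,0,0.02,0],[-0.01,0.1,0.02,0],[-0.02,0.2,0.02,0],[-0.03,0.3,0.02,0],[-0.03,0.35,0.02,0],[-0.03,0.35,0.02,0]]

```text
clock: 15.53
position: [0.4888, -0.431, 0.2883]
tool_rot: [-3.135, 0.003, 0.096]
force: [0.3, 1.0, -1.6]
grip_width: 0.0091
```

```bash
python3 - <<'E'
from m import *
o=bot.observe();print(o['force'],o['moment'],o['position'])
c=S["pixels"][215:285,275:365];cv2.imwrite("pics/d2.png",cv2.resize(c,None,fx=8.5,fy=8.5,interpolation=cv2.INTER_CUBIC))
E
```

```text
[-0.3906  1.0164 -1.9448] [ 0.2631 -0.0165  0.0256] [ 0.4888 -0.431   0.2883]
```

View pics/d2.png

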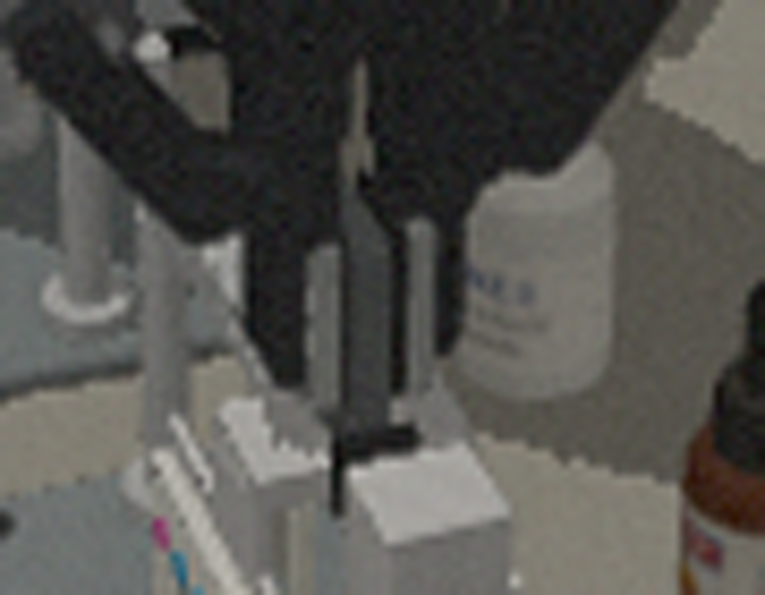

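The plunger's push is now carried by the near wall, with tool Fy≈1 N. I'll seat it fully down, then release.

Emit:
step_arm:
  plan:
    - [[0,0,-0.03,0],[0,0,-0.05,0],[0,0,-0.05,0]]

```text
clock: 15.83
position: [0.4888, -0.4311, 0.2882]
tool_rot: [-3.135, 0.003, 0.096]
force: [-1.7, 3.4, 6.5]
grip_width: 0.0096
```

Emit:
step_arm:
  plan:
    - [[0,0,0,0],[0,0,0,0],[0,0,0,0],[0,0,0,0],[0,0,0,0],[0,0,0,0]]
  jaw: 0.5

```text
clock: 16.33
position: [0.4888, -0.4311, 0.2882]
tool_rot: [-3.135, 0.003, 0.096]
force: [-1.2, 0.0, 0.3]
grip_width: 0.0428
```

```bash
python3 snap.py side pics/e1.png 265 365 205 285; python3 snap.py top pics/e2.png 280 400 210 300; python3 -c "
from h import *
o=bot.observe();print(o['force'],o['position'],o['grip_width'])"
```

```text
7.5
6.666666666666667
[-0.39860099  0.47788922  0.60358899] [ 0.48880165 -0.43108004  0.28821575] 0.04237197566541856
```

View pics/e1.png

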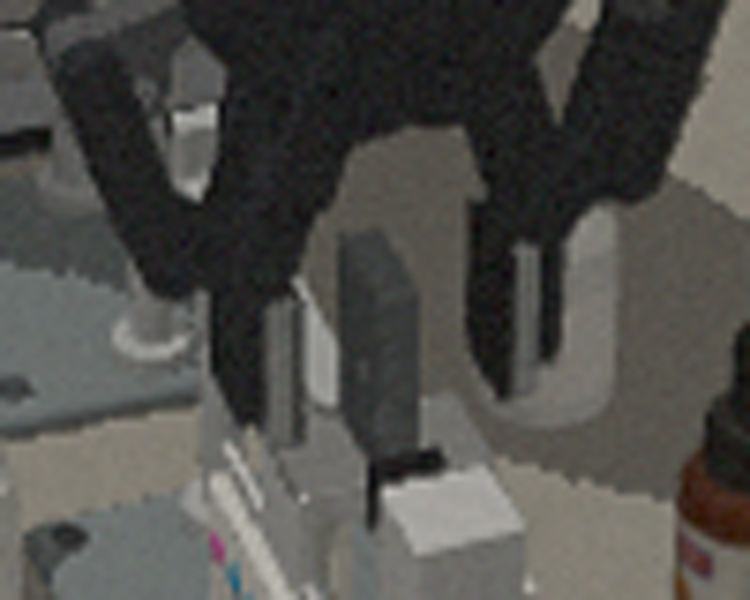

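The carrier stands free and upright, with the tab at (380,340) between the open pads. I'll retreat straight up.

Emit:
step_arm:
  plan:
    - [[0,0,0.5,0],[0,0,1.5,0],[0,0,2.8,0],[0,0,4.2,0],[0,0,5.8,0],[0,0,7.5,0],[0,0,9.5,0],[0,0,11.5,0],[0,0,11.5,0]]

```text
clock: 17.18
position: [0.4894, -0.4312, 0.4087]
tool_rot: [-3.14, -0.001, 0.096]
force: [1.5, -0.9, 0.4]
grip_width: 0.0431
```

Emit:
step_arm:
  plan:
    - [[0,2.5,0,0],[0,5,0,0],[0,7.5,0,0],[0,10,0,0],[0,12.5,0,0],[0,15,0,0],[0,18,0,0],[0,20,0,0],[0,20,0,0],[0,20,0,0]]

```text
clock: 18.02
position: [0.4896, -0.2303, 0.4099]
tool_rot: [-3.141, -0.002, 0.097]
force: [0.4, -0.9, 0.7]
grip_width: 0.0425
```

```bash
python3 snap.py side pics/f1.png 190 390 170 340; python3 snap.py top pics/f2.png 250 400 205 315; python3 - <<'E'
from m import *
c=S["pixels"][205:285,265:365];cv2.imwrite("pics/f3.png",cv2.resize(c,None,fx=7.5,fy=7.5,interpolation=cv2.INTER_CUBIC))
print(bot.observe()['force'],bot.observe()['clock'])
E
```

```text
3.5294117647058822
5.333333333333333
[-0.7079 -0.5018 -0.3212] 18.1667
```

View pics/f1.png

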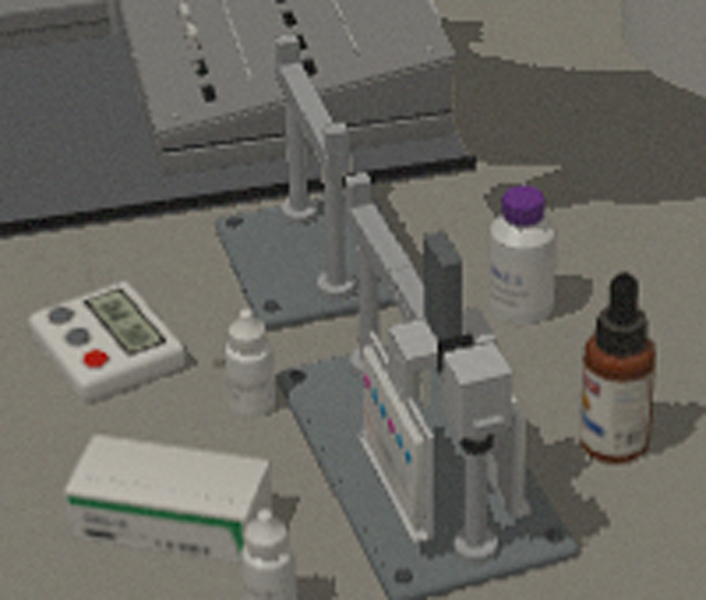

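View pics/f2.png

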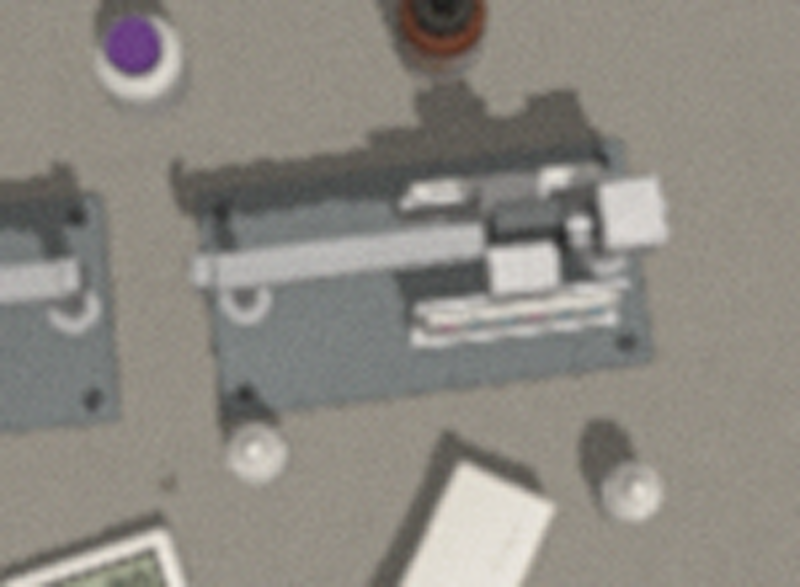

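View pics/f3.png

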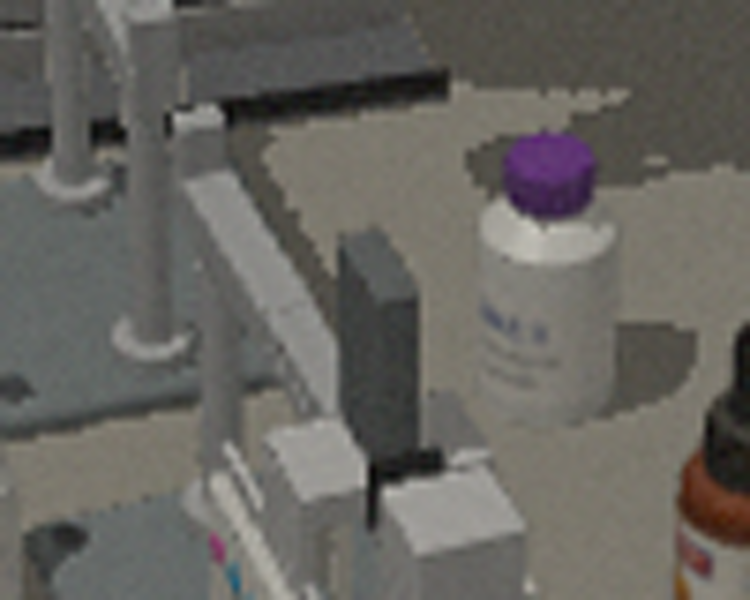

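```bash
python3 - <<'E'
from m import *
k=7.5; zz=lambda p:(265+p[0]/k-.43,205+p[1]/k-.43)
for p in [(340,238),(380,230),(417,293),(372,302)]:
    print([onz(S,zz(p),h) for h in (.1485,.155)])
# predicted tab-top centre row for notch / rail seats
for h in (.1485,.155): print(h,proj(S,[.488,-.4295,h]))
print("measured",zz((377,266)))
E
```

```text
[array([ 0.4816, -0.4186,  0.1485]), array([ 0.4794, -0.4275,  0.155 ])]
[array([ 0.49  , -0.4179,  0.1485]), array([ 0.4877, -0.4268,  0.155 ])]
[array([ 0.4916, -0.4404,  0.1485]), array([ 0.4893, -0.4491,  0.155 ])]
[array([ 0.4824, -0.4411,  0.1485]), array([ 0.4801, -0.4498,  0.155 ])]
0.1485 [315.8943 239.8048]
0.155 [315.901 236.21 ]
measured (314.83666666666664, 240.03666666666666)
```

At the notch height (tab top z = 0.1485), the tab centre comes out at y = -0.4295. That is exactly the wall minus 12 mm, so the saddle is seated. The carrier is upright, the bystanders look undisturbed, and the gripper is clear.

```bash
python3 -c "
from workcell import bot
print(bot.job_done())"
```

```text
the job is handed in; nothing more can be done
None
```

The carrier is parked in the notch on the next rail, upright and released, and the job is handed in (about 18 s of robot time).

**What I did**
- I gripped the tab, lifted the carrier 50 mm over both end stops and set it on the next rail with about 8 N of contact.
- I slid it along until it met the plunger at about y = -0.4245 and pushed roughly 10 mm. The highest along-rail reading was about 8 N, including friction.
- I lowered it into the notch, with a floor contact of about 12.6 N.
- I let the plunger bring it back to the near wall while still gripped, then opened the jaws and moved the arm away.

**Last checks**
- **Seating:** Measured at the notch height, the tab top is 9 × 23 mm, centred at y = -0.4295. That is where a saddle held against the near wall should be. The contact height when lowering was 6 mm below the rail track, against the 6 mm expected from the track there.
- **Surroundings:** The final views show the carrier upright. The timer, vials, enzyme bottle, carton and dropper bottle stand where they were, judged by eye and not measured. The gripper touches nothing.
- **Disagreements:** The two cameras differed by 2–3 mm before the grasp, within their stated calibration, and the side-camera wall estimate matched what I felt. At the notch the tool had tilted about 0.006 rad. This cleared after release.

Force was read only at the end of each move, so brief peaks between readings were not seen.

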